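# Prise a concertina end case open evenly with a wedge

## Robot

A 6-joint arm with a two-finger parallel gripper is mounted at the origin on the work surface. World frame = base frame: x ahead of the robot, y to its left, z up, the work surface at z = 0. Lengths are in m, angles in degrees, forces in N, time in s.
With the tool pointing down it reaches from about 0.15 to 0.775 m from the base axis. Payload 6.1 kg.
Tool frame: the origin (TCP) lies at the very end of the fingers, on their centre line; the grasp point (between the pads) lies r.grip_depth behind it (r.grip_depth is the distance from the TCP to the grasp point, in m); z points along the fingers, y is the direction in which the jaws open and shut (so a half turn about z gives the same grasp; the last joint's range is limited). The gripper opens to 85 mm and grips with 20 to 120 N. Pads are 22 mm wide; open, the fingers measure 114 mm over their backs; the gripper's body (76 mm by 85 mm) begins 54 mm behind the grasp point. The pads swing forward as they close: fully open they stand 13 mm farther back than shut.
Start: joints at [63.541, 7.208, -2.269, 80.523, 0, 90], TCP at [0.234, 0.47, 0.231] pointing down, gripper open.
Joint ranges: [-155.77, 155.77], [-54.66, 111.73], [-72.52, 77.12], [-102.08, 115.82], [-83.92, 84.16], [-180, 180]. Speed limits (degrees/s): [136.94, 136.94, 172.46, 180, 180, 180].

## Interface

Orientations are given as [roll, pitch, yaw] about the fixed x, y, z axes, in that order (R = Rz(yaw) Ry(pitch) Rx(roll)).
In Python, from workcell import r gives the robot as it stands. The module is installed in compiled form; this text tells all that it offers.
- The arm moves only by the tool play_rows, never from a script. Its arguments are lists of equal length, an entry for each row: "delta_rot": the turn, a rotation vector about the tool's x, y, z in degrees, a list of three; "slide": the shift along the tool's x, y, z in mm, a list of three; "grip": the finger opening in mm, from 0 to 85.4. A call has 1 to 8 rows; each row is the pose to reach, as a shift and turn from the pose measured when the call began, along the tool's axes at that moment; what a row does not reach only later rows make up. A row lasts 1/10 s, in which the tool goes at most 50 mm and 8.59 degrees, less where a joint would pass 70% of its speed; a pose out of reach is approached as far as the arm can. A call with a gripper value outside its range is refused whole. The fingers move at their own pace and stop on an object; "force" is the grip in N (left out, the last holds). Time passes only in rows, so rows that repeat a pose let the fingers close. It gives the time, the measured TCP pose, the force and the opening at its end, in the units of the state.
- r.get_obs(): the state, without advancing time (a new reading comes with each control period).
- r.camera(name): name is "scene" or "top" or "wrist"; returns (picture, depth): 400x640x3 uint8, blue, green, red; 400x640 float32, m along the optical axis (not along the pixel's ray), 0 where there is no reading.
- r.camera_info(name): a dict with "intrinsics" (3x3 intrinsics, pixels), "R" (3x3) and "t" (3): a world point X has camera coordinates R X + t. Camera axes: x right, y down, z forward; pixel columns grow to the right and rows downward; lengths in m; the calibration is good to about 2 mm. The wrist camera is an equidistant fisheye: a pixel r from the principal point sees the ray r / f radians off the axis. A picture is of the moment at which its call begins: read the wrist's pose just before it. camera_info takes no time and is no camera call; for the wrist camera it gives the pose at the moment of the call.
- r.hand_in(): hands the job in, once; it reports no verdict.
The state is a dict: "time_s": time; "joint_pos": joint angles; "dq": joint speeds; "joint_efforts": joint torques, N m; "tcp_pos": TCP position; "orientation": TCP orientation; "wrist_force": force on the tool from outside, world axes, zero at the start; "ft_torque": the same for the moment, N m; "opening": opening from 0.0 (shut) to 1.0 (fully open).
Only numpy, scipy, OpenCV 4.12 (cv2) and the standard library are available. Lean on these libraries where they do the work, as an engineer would, in place of code of your own. Each camera call takes 0.05 s, during which the arm holds its last target.

## Task

With the green wedge from the tool rack, prise the halves of the black concertina case evenly apart: push it down into the seam's two end notches by turns, never letting one end get over 10 mm ahead, until the seam is open at least 12 mm at both ends. Touch the case with the wedge alone and leave the screwdriver and awl in the rack. Finish with the wedge let go, standing in the seam at a notch.

Things in the scene. Friction and masses are not known exactly. Their poses are not given: they have to be found in the camera images.
- wedge: Green plastic wedge, upright in any of 3 rack wells (rack top 70 mm up). Handle block 32 (x) by 36 (y) mm, 62 mm tall; below it a blade 55 mm long, 24 mm wide along y, tapering evenly on both faces from 20 mm thick along x at the handle to 2 mm at the tip. Origin: centre of the handle's underside, at rack-top height at the start; z up. 80 g. A half turn about z makes no difference.
- screwdriver: Bystander: round red screwdriver handle, 68 mm tall, upright in another well of the wooden tool rack. Well centres are 75 mm apart. Origin: on its axis, at the rack's top.
- awl: Bystander: round yellow awl handle, 60 mm tall, upright in another well of the rack. Origin: on its axis, at the rack's top.
- front_half: Half of the black case nearer the robot, 160 wide, 55 deep, top 110 mm above the table; case on edge in a fixed cradle, seam upright, shut at the start. Origin: this half's seam edge at the bottom of the right (-y) notch, 98 mm up, 55 mm from the seam's middle. x across the seam, away from the robot; y along it to the left. Each half's end slides out against 3 N friction and stays.
- back_half: The farther half, same size and axes. Origin: its seam edge at the bottom of the right notch; horizontal distance from front_half's origin = opening there, 0 when shut. Red V notches at both ends, 30 to 80 mm from the seam's middle, 16 mm wide at the top when shut, narrow to the seam at 98 mm height; below is room for the blade.
- front_left (a point): Front half's seam edge at the bottom of the left (+y) notch, 98 mm above the table, 110 mm from front_half's origin. Pressing the wedge in (under 20 N) opens the end it is in as wide as the blade is thick at 98 mm height; the other end stays as it is. A flat brass plate on the front half, 48 mm along the seam, 4 mm thick, covers the seam's middle.
- back_left (a point): The same point on the back half; its horizontal distance from front_left is the opening at the left end, 0 when shut.
Mind the look-alikes: they are no part of the job. What is meant by the wedge is not orange or pink, and is the smaller of those in its own colour.

How it is judged:
By the outcome, as a careful person would: the job done as asked, in the order asked, and still so for the second after the job is handed in, with the robot touching nothing.
It also fails if it takes over 54 s, if anything falls off the work surface, if the arm or the gripper's body presses on something with over 40 N, if the wrist force passes 120 N, or if a joint passes its speed limit or range.

## Working session

There is one attempt and no reset: what is moved stays moved. The work goes in short steps, Python scripts to look and compute and a tool call to move; the robot and the scene stay as the last step left them, time stands still between calls to the robot, and variables do not carry over. Pictures are saved under pics/ and viewed, and the job is handed in when it is done.

Besides the shell and the picture viewer there is one more tool, called after "Call:" as name(argument=value, ...) on one line, values as JSON. play_rows: Moves the arm, as the interface text tells. Its arguments: {"type":"object","properties":{"delta_rot":{"type":"array"},"slide":{"type":"array"},"grip":{"type":"array"},"force":{"type":"number"}},"required":["delta_rot","slide","grip"]}

```bash
mkdir -p pics; python3 - <<'E'
from workcell import r
import cv2,numpy as np
print(r.get_obs(), r.grip_depth)
for n in ["scene","top","wrist"]:
    i=r.camera_info(n); print(n,i)
    p,d=r.camera(n); cv2.imwrite(f"pics/{n}0.png",p); np.save(f"{n}0.npy",d)
E
```

```text
{'time_s': 0.0, 'joint_pos': array([ 6.35390815e+01,  7.24245658e+00, -2.32629059e+00,  8.05231733e+01,
        1.94378489e-03,  9.00013499e+01]), 'dq': array([-0.10686233, -0.09866123, -0.03933818,  0.10041384, -0.07621161,
        0.01715738]), 'joint_efforts': array([-5.17480366e-04, -4.35912144e+01,  3.52925706e+01,  1.70949212e-02,
       -8.54678137e-05, -1.00884361e-05]), 'tcp_pos': array([0.23374581, 0.46964598, 0.23051851]), 'orientation': array([-1.79908079e+02, -1.94161675e-03,  1.53537728e+02]), 'wrist_force': array([ 1.34126074, -0.8939405 , -0.12197994]), 'ft_torque': array([ 0.0154375 ,  0.005562  , -0.01754808]), 'opening': 1.0020243641878588} 0.0187
scene {'intrinsics': array([[403.58367037,   0.        , 316.26082821],
       [  0.        , 403.58367037, 197.74504452],
       [  0.        ,   0.        ,   1.        ]]), 'R': array([[ 0.66178635,  0.74957447, -0.01330201],
       [ 0.58197297, -0.52483723, -0.62117095],
       [-0.47259528,  0.40334104, -0.78356219]]), 't': array([-0.42038297, -0.22825045,  1.18781041])}
top {'intrinsics': array([[513.60715709,   0.        , 320.76328063],
       [  0.        , 513.60715709, 189.55018025],
       [  0.        ,   0.        ,   1.        ]]), 'R': array([[-0.02963708, -0.9995565 ,  0.00290761],
       [-0.97155214,  0.02812271, -0.23515007],
       [ 0.23496401, -0.00979405, -0.97195473]]), 't': array([0.07689457, 0.55567148, 1.29928634])}
wrist {'intrinsics': array([[309.70691629,   0.        , 321.94662422],
       [  0.        , 309.70691629, 199.09226701],
       [  0.        ,   0.        ,   1.        ]]), 'R': array([[ 4.46653872e-01,  8.94706692e-01, -5.03397505e-04],
       [ 8.62947616e-01, -4.30650449e-01,  2.64313456e-01],
       [ 2.36266229e-01, -1.18491034e-01, -9.64436698e-01]]), 't': array([-0.52443135, -0.03382644,  0.37847097])}
```

View pics/scene0.png

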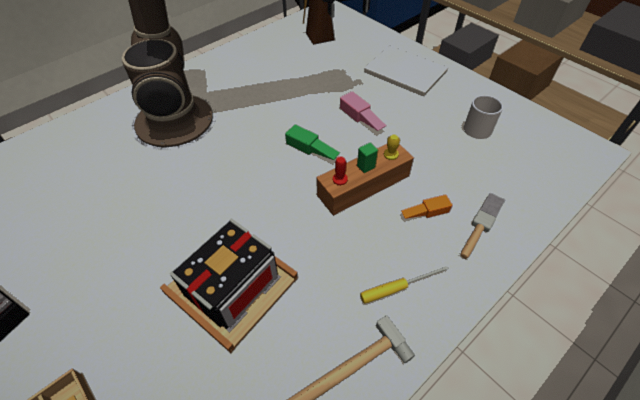

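View pics/top0.png

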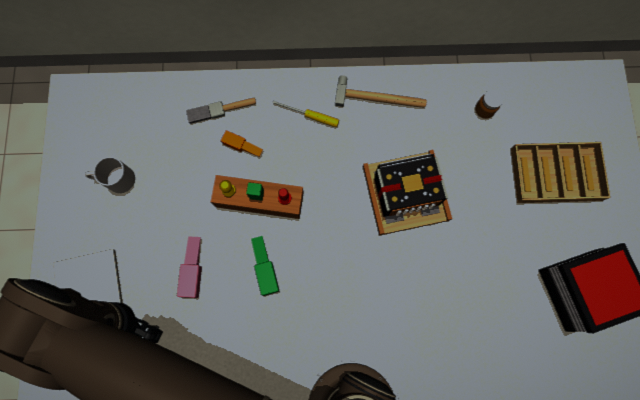

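View pics/wrist0.png

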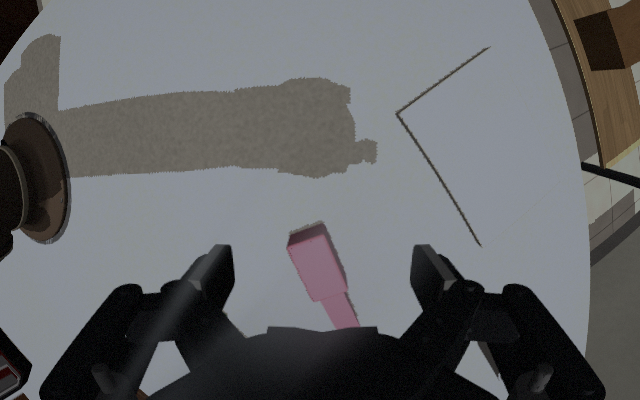

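The scene view shows the green wedge upright in the rack's middle well at (367,157), with the red screwdriver at (340,170) and the yellow awl at (393,147). The larger green look-alike lies on the table at (310,142). The case sits at (222,275). In the top view the wedge is at (255,190) and the case at (411,184). Next I'll measure them.

```bash
cat > h.py <<'E'
import numpy as np,cv2
from workcell import r
def info(n):
    i=r.camera_info(n);return np.array(i["intrinsics"]),np.array(i["R"]),np.array(i["t"])
def ray(I,uv,fish=False):
    K,R,t=I; uv=np.atleast_2d(np.asarray(uv,float))
    x=(uv-K[:2,2])/[K[0,0],K[1,1]]
    if fish:
        th=np.linalg.norm(x,axis=1,keepdims=True); s=np.where(th>1e-9,np.sin(th)/np.maximum(th,1e-9),1)
        d=np.hstack([x*s,np.cos(th)])
    else: d=np.hstack([x,np.ones((len(x),1))])
    return -R.T@t, d@R
def onz(I,uv,z,fish=False):
    c,d=ray(I,uv,fish); return c+d*((z-c[2])/d[:,2])[:,None]
def proj(I,X,fish=False):
    K,R,t=I; c=np.atleast_2d(X)@R.T+t
    if fish:
        rr=np.linalg.norm(c[:,:2],axis=1); th=np.arctan2(rr,c[:,2]); x=c[:,:2]/rr[:,None]*th[:,None]
    else: x=c[:,:2]/c[:,2:]
    return x*[K[0,0],K[1,1]]+K[:2,2]
def tri(rays):
    A=np.zeros((3,3));b=np.zeros(3)
    for c,d in rays:
        d=d.ravel()/np.linalg.norm(d);P=np.eye(3)-np.outer(d,d);A+=P;b+=P@c
    X=np.linalg.solve(A,b)
    return X,[np.linalg.norm(np.cross(X-c,d.ravel()/np.linalg.norm(d))) for c,d in rays]
def cloud(n,depth,I=None):
    I=I or info(n);v,u=np.mgrid[:400,:640]
    c,d=ray(I,np.c_[u.ravel(),v.ravel()]) # d has camera z=1
    return (c+d*depth.ravel()[:,None]).reshape(400,640,3)
E
python3 - <<'E'
from h import *
for n in ["top","scene"]:
    p=cv2.imread(f"pics/{n}0.png");d=np.load(f"{n}0.npy");C=cloud(n,d)
    hsv=cv2.cvtColor(p,cv2.COLOR_BGR2HSV)
    g=cv2.inRange(hsv,(45,120,40),(75,255,255)); y=cv2.inRange(hsv,(22,120,80),(32,255,255)); rd=cv2.inRange(hsv,(0,180,90),(4,255,255))|cv2.inRange(hsv,(176,180,90),(180,255,255))
    o=cv2.inRange(hsv,(10,100,60),(24,255,255))
    for nm,m in [("g",g),("y",y),("r",rd),("o",o)]:
        k,l,s,c=cv2.connectedComponentsWithStats(m)
        for i in range(1,k):
            if s[i,4]>25:
                P=C[(l==i)]; z=P[:,2]; zt=np.percentile(z,95); T=P[abs(z-zt)<.006]
                print(n,nm,s[i].tolist(),c[i].round(1),"ztop",zt.round(4),"med",np.median(T,0).round(4),"rng",T[:,:2].min(0).round(3),T[:,:2].max(0).round(3))
    s=cv2.resize(p[130:230,190:470] if n=="top" else p[120:370,150:430],None,fx=2.8,fy=2.8 if n=="top" else 2.4,interpolation=cv2.INTER_CUBIC); cv2.imwrite(f"pics/{n}0z.png",s)
E
```

```text
top g [247, 183, 15, 13, 169] [253.9 188.8] ztop 0.1366 med [0.55   0.2317 0.1336] rng [0.531 0.214] [0.564 0.247]
top g [252, 236, 27, 59, 867] [263.8 268. ] ztop 0.0472 med [0.3324 0.2105 0.0441] rng [0.291 0.181] [0.375 0.24 ]
top y [346, 91, 60, 10, 124] [375.5  95. ] ztop 0.0314 med [ 0.8403 -0.1117  0.0281] rng [ 0.823 -0.188] [ 0.857 -0.021]
top y [305, 109, 34, 17, 268] [321.6 117.3] ztop 0.0299 med [0.7797 0.0502 0.0268] rng [0.754 0.006] [0.803 0.098]
top y [369, 163, 11, 17, 67] [372.9 169.1] ztop 0.0225 med [ 0.6266 -0.085   0.0191] rng [ 0.595 -0.105] [ 0.641 -0.076]
top y [540, 165, 40, 34, 292] [556.6 190. ] ztop 0.0434 med [ 0.53   -0.5877  0.041 ] rng [ 0.52  -0.625] [ 0.614 -0.533]
top y [550, 167, 5, 7, 28] [552.  170.2] ztop 0.0113 med [ 0.606  -0.5906  0.0088] rng [ 0.6   -0.596] [ 0.618 -0.582]
top y [402, 175, 13, 9, 53] [406.9 178.2] ztop 0.1204 med [ 0.5693 -0.161   0.1168] rng [ 0.556 -0.18 ] [ 0.578 -0.149]
top y [220, 181, 10, 10, 78] [224.3 185.4] ztop 0.1353 med [0.5608 0.305  0.1314] rng [0.551 0.293] [0.571 0.314]
top y [584, 181, 18, 17, 104] [591.1 192.5] ztop 0.045 med [ 0.5219 -0.6777  0.0407] rng [ 0.52  -0.697] [ 0.55  -0.657]
top y [223, 185, 13, 11, 44] [230.  191.6] ztop 0.0833 med [0.5526 0.2987 0.0806] rng [0.547 0.289] [0.574 0.315]
  return _methods._mean(a, axis=axis, dtype=dtype,
  ret = um.true_divide(
Traceback (most recent call last):
ValueError: zero-size array to reduction operation minimum which has no identity
```

```bash
python3 - <<'E'
from h import *
for n,c in [("top",(140,240,205,465)),("scene",(120,360,155,425))]:
    p=cv2.imread(f"pics/{n}0.png");a,b,c0,d0=c
    f=3 if n=="top" else 2.4
    cv2.imwrite(f"pics/{n}0z.png",cv2.resize(p[a:b,c0:d0],None,fx=f,fy=f,interpolation=cv2.INTER_CUBIC))
I=info("wrist"); K,R,t=I; print("wrist cam pos",-R.T@t, "axis",R[2])
import scipy.spatial.transform as S
o=r.get_obs(); T=S.Rotation.from_euler("xyz",o["orientation"],degrees=True).as_matrix()
print("in tool:",T.T@(-R.T@t-o["tcp_pos"]), "cam axes in tool",(R@T).round(3))
E
```

```text
wrist cam pos [0.17402108 0.49951289 0.37378714] axis [ 0.23635529 -0.11831261 -0.96443678]
in tool: [ 0.06677058 -0.00016732 -0.14309067] cam axes in tool [[-0.001  1.    -0.001]
 [-0.964 -0.001 -0.264]
 [-0.264  0.001  0.964]]
```

View pics/top0z.png

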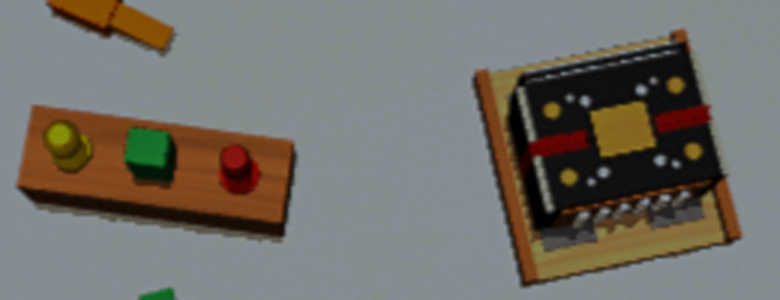

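View pics/scene0z.png

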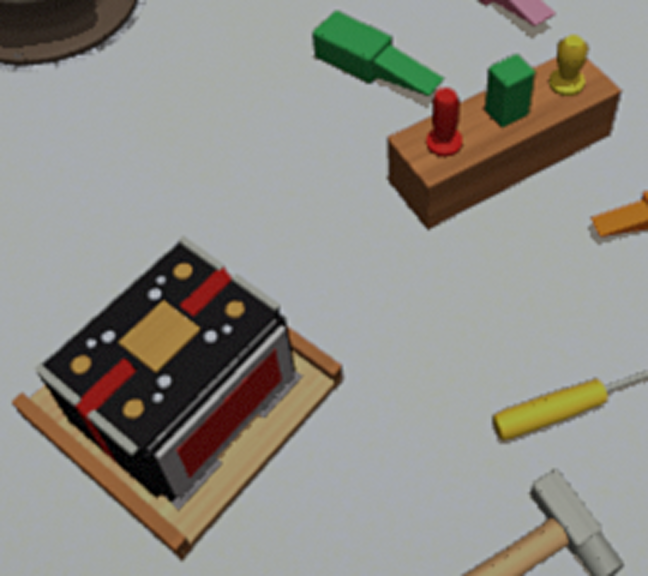

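```bash
cat >> h.py <<'E'
from scipy.spatial.transform import Rotation as SR
def to(target,yaw):
    o=r.get_obs();T=SR.from_euler("xyz",o["orientation"],degrees=True)
    G=SR.from_euler("xyz",[180,0,yaw],degrees=True)
    print("tcp",o["tcp_pos"].round(4),o["orientation"].round(2),"F",o["wrist_force"].round(1),"t",round(o["time_s"],2),"op",round(o["opening"]*85.4,1))
    print("slide mm",(T.inv().apply(np.array(target)-o["tcp_pos"])*1000).round(1),"rot",(T.inv()*G).as_rotvec(degrees=True).round(2))
E
python3 - <<'E'
from h import *
I=info("top")
q=lambda x,y:(x/3+205-.33,y/3+140-.33)
print("brass",onz(I,q(623,128),.114))
print("red far",onz(I,q(709,113),.110), "red near",onz(I,q(530,148),.110))
print("rack tools awl",onz(I,q(62,135),.13),"scr",onz(I,q(234,157),.138),"w",onz(I,q(149,141),.132))
to([.545,-.16,.28],98)
E
```

```text
brass [[ 0.55838663 -0.17499869  0.114     ]]
red far [[ 0.57058138 -0.25091347  0.11      ]] red near [[ 0.54402296 -0.09476067  0.11      ]]
rack tools awl [[0.56197195 0.30266121 0.13      ]] scr [[0.53674843 0.15711503 0.138     ]] w [[0.55411812 0.22895442 0.132     ]]
tcp [0.2338 0.4698 0.2307] [-179.93   -0.    153.54] F [-0.1  0.4 -0.2] t 0.15 op 85.4
slide mm [-559.2 -425.2  -48.8] rot [-6.000e-02  3.000e-02  5.554e+01]
```

Call:
play_rows(delta_rot=[[0,0,7],[0,0,14],[0,0,21],[0,0,28],[0,0,35],[0,0,42],[0,0,49],[0,0,55.5]], slide=[[-35,-27,-20],[-70,-53,-49],[-105,-80,-49],[-140,-107,-49],[-175,-133,-49],[-210,-160,-49],[-245,-186,-49],[-280,-213,-49]], grip=[85,85,85,85,85,85,85,85])

```text
time_s: 0.95
tcp_pos: [0.3899, 0.1527, 0.2799]
orientation: [-180.0, 0.1, 97.8]
wrist_force: [1.0, 0.9, -0.5]
opening: 0.995
```

```bash
python3 - <<'E'
from h import *
to([.56,-.15,.28],99.5)
E
```

```text
tcp [0.3899 0.1527 0.2799] [-1.7997e+02  5.0000e-02  9.7770e+01] F [ 1.   0.9 -0.5] t 0.95 op 85.0
slide mm [-3.229e+02  1.276e+02  1.000e-01] rot [-0.03  0.05 -1.73]
```

Call:
play_rows(delta_rot=[[0,0,-1],[0,0,-1.7],[0,0,-1.7],[0,0,-1.7],[0,0,-1.7],[0,0,-1.7],[0,0,-1.7],[0,0,-1.7]], slide=[[-43,17,0],[-86,34,0],[-129,51,0],[-172,68,0],[-215,85,0],[-258,102,0],[-300,118,0],[-323,128,0]], grip=[85,85,85,85,85,85,85,85])

```text
time_s: 1.75
tcp_pos: [0.5613, -0.1531, 0.279]
orientation: [-179.9, 0.1, 99.3]
wrist_force: [-0.3, 0.7, -0.1]
opening: 1.0
```

```bash
cat >> h.py <<'E'
def snap(tag):
    I=info("wrist");p,d=r.camera("wrist");cv2.imwrite(f"pics/{tag}.png",p);np.savez(f"{tag}.npz",K=I[0],R=I[1],t=I[2],d=d);return I,p
def load(tag):
    z=np.load(f"{tag}.npz");return (z["K"],z["R"],z["t"]),cv2.imread(f"pics/{tag}.png")
E
python3 - <<'E'
from h import *
snap("c1"); to([.56,-.2,.28],99.5)
E
```

```text
tcp [ 0.5625 -0.155   0.2782] [-1.7988e+02  1.2000e-01  9.9260e+01] F [-0.3 -0.2 -0.9] t 1.8 op 85.1
slide mm [-44.1  -9.7  -1.7] rot [-0.12  0.11 -0.24]
```

View pics/c1.png

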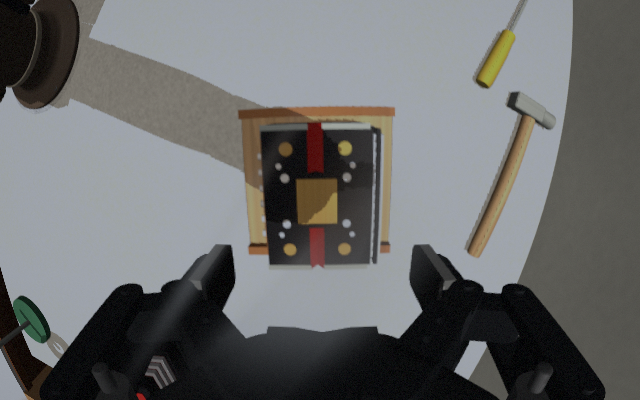

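The first wrist view shows the case centred at (317,200). The red notches are at (315,147), which is +y, and (317,247), which is -y. The brass plate is between them. I'll take a second view from a shifted position.

Call:
play_rows(delta_rot=[[0,0,0],[0,0,0],[0,0,0],[0,0,0]], slide=[[20,-20,20],[40,-40,40],[40,-40,40],[40,-40,40]], grip=[85,85,85,85])

```text
time_s: 2.2
tcp_pos: [0.5159, -0.1216, 0.238]
orientation: [-179.8, 0.1, 99.3]
wrist_force: [0.0, 0.3, 1.2]
opening: 0.996
```

```bash
python3 - <<'E'
from h import *
snap("c2")
p1=load("c1")[1];p2=load("c2")[1]
cv2.imwrite("pics/c12.png",np.hstack([cv2.resize(p1[110:280,230:410],None,fx=2.2,fy=2.2),cv2.resize(p2[80:320,230:480],(400,374))]))
for tag in ["c1","c2"]:
    I,p=load(tag); hsv=cv2.cvtColor(p,cv2.COLOR_BGR2HSV)
    m=cv2.inRange(hsv,(0,150,60),(6,255,255))|cv2.inRange(hsv,(172,150,60),(180,255,255))
    b=cv2.inRange(hsv,(10,100,60),(25,255,255))
    for nm,M in [("red",m),("brass",b)]:
        k,l,s,c=cv2.connectedComponentsWithStats(M)
        for i in range(1,k):
            if s[i,4]>300 : print(tag,nm,s[i].tolist(),c[i].round(1),cv2.minAreaRect(np.argwhere(l==i)[:,::-1].astype(np.float32)))
E
```

```text
c1 red [307, 123, 17, 49, 738] [314.7 147.1] ((314.7164306640625, 147.00765991210938), (48.3607177734375, 15.480834007263184), 88.45184326171875)
c1 brass [476, 30, 33, 58, 357] [491.6  58.5] ((496.3291931152344, 57.856048583984375), (16.73572540283203, 60.064605712890625), 28.810794830322266)
c1 brass [238, 107, 157, 75, 2580] [290.3 124.3] ((306.8948974609375, 116.61599731445312), (67.1681137084961, 164.01950073242188), 65.67442321777344)
c1 brass [468, 115, 63, 141, 1177] [499.7 185.8] ((500.18597412109375, 185.07666015625), (10.790911674499512, 149.68946838378906), 22.402132034301758)
c1 brass [296, 178, 42, 47, 1842] [316.7 200.9] ((316.7895202636719, 201.13458251953125), (45.3814811706543, 40.983272552490234), 88.36341857910156)
c2 red [349, 163, 17, 57, 773] [356.9 193. ] ((357.0, 191.0), (56.0, 16.0), 90.0)
c2 red [348, 277, 16, 36, 416] [355.5 292.9] ((354.8006286621094, 294.1414489746094), (14.689245223999023, 35.192264556884766), 3.945185899734497)
c2 brass [514, 54, 34, 63, 451] [529.6  82.9] ((533.800048828125, 84.39999389648438), (16.994115829467773, 64.39875793457031), 26.56505012512207)
c2 brass [263, 137, 171, 70, 3115] [323.8 155. ] ((349.01300048828125, 169.85134887695312), (67.73133850097656, 170.068603515625), 87.87889862060547)
c2 brass [496, 145, 69, 142, 1259] [531.  216.9] ((531.5206909179688, 215.95358276367188), (12.082621574401855, 153.6218719482422), 23.962486267089844)
c2 brass [336, 227, 46, 47, 2076] [357.8 249.9] ((358.4999694824219, 250.0), (44.99999237060547, 45.99999237060547), -0.0)
```

View pics/c12.png

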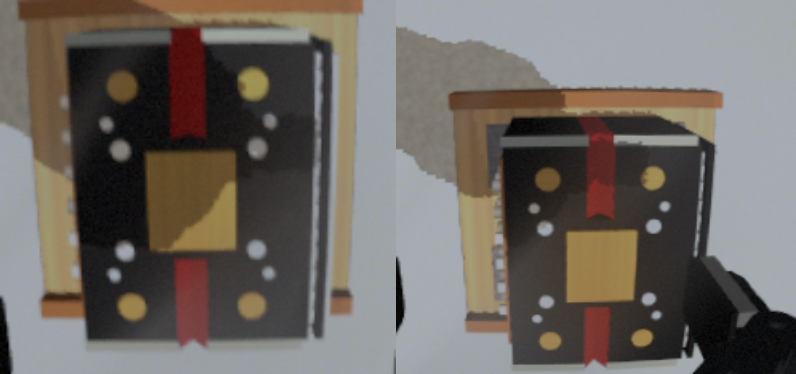

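```bash
python3 - <<'E'
from h import *
I1,_=load("c1");I2,_=load("c2")
q1=lambda x,y:((x+.5)/2.2+230-.5,(y+.5)/2.2+110-.5)
q2=lambda x,y:((x-398+.5)/1.6+230-.5,(y+.5)/1.558+80-.5)
pts={"brassTL":((146,152),(566,232)),"brassTR":((236,151),(635,230)),"brassBR":((238,249),(636,300)),"brassBL":((148,251),(568,303)),
"dTL":((122,86),(547,179)),"dTR":((252,84),(653,178)),"dBL":((132,307),(550,341)),"dBR":((252,305),(642,338)),
"caseTR":((309,36),(698,141)),"caseTL":((69,42),(502,146)),"w1":((120,150),(545,229)),"w2":((257,148),(654,227)),"w3":((125,251),(546,302)),"w4":((257,249),(649,299))}
# note right half starts at column 396 in the stack (180*2.2)
for k,(a,b) in pts.items():
    X,e=tri([ray(I1,q1(*a),True),ray(I2,q2(b[0]+2,b[1]),True)]); print(k,X.round(4),np.round(e,4))
W=[]
for tag in ["c1","c2"]:
    I,p=load(tag);hsv=cv2.cvtColor(p,cv2.COLOR_BGR2HSV)
    m=(cv2.inRange(hsv,(0,130,35),(8,255,255))|cv2.inRange(hsv,(170,130,35),(180,255,255)))
    k,l,s,c=cv2.connectedComponentsWithStats(m)
    for i in range(1,k):
        x,y,w,h,A=s[i]
        if A<150 or not(280<c[i][0]<400): continue
        print(tag,s[i].tolist())
        L=[]
        for v in range(y+2,y+h-2):
            u=np.where(l[v]==i)[0]
            if len(u): 
                P=onz(I,[(u.min()-.5,v),(u.max()+.5,v)],.11,True); L.append([*P[:,:2].mean(0),np.linalg.norm(P[0]-P[1])])
        L=np.array(L); 
        f=np.polyfit(L[:,1],L[:,0],1); print("  y rng",L[:,1].min().round(4),L[:,1].max().round(4),"width",np.median(L[:,2]).round(4),"mid",np.median(L[:,:2],0).round(4),"slope deg",-np.degrees(np.arctan(f[0])).round(2))
E
```

```text
brassTL [ 0.5343 -0.1541  0.1127] [0.0003 0.0003]
brassTR [ 0.5757 -0.1483  0.1071] [0.0006 0.0006]
brassBR [ 0.5851 -0.1935  0.1133] [0.0003 0.0003]
brassBL [ 0.5428 -0.1999  0.117 ] [0.0007 0.0007]
dTL [ 0.5183 -0.1261  0.1048] [0. 0.]
dTR [ 0.5781 -0.1148  0.1091] [0.0004 0.0004]
dBL [ 0.5382 -0.2347  0.1089] [0. 0.]
dBR [ 0.5975 -0.2234  0.1098] [0.0001 0.0001]
caseTR [ 0.6002 -0.0884  0.1083] [0.0002 0.0002]
caseTL [ 0.4906 -0.1093  0.1082] [0.0007 0.0007]
w1 [ 0.522  -0.1556  0.1094] [0. 0.]
w2 [ 0.5853 -0.1441  0.1107] [0.0001 0.0001]
w3 [ 0.5309 -0.2058  0.1079] [0. 0.]
w4 [ 0.5945 -0.1936  0.1094] [0.0001 0.0001]
c1 [306, 122, 18, 52, 840]
  y rng -0.1433 -0.0962 width 0.0173 mid [ 0.548  -0.1196] slope deg 10.27
c1 [309, 228, 15, 23, 248]
  y rng -0.2283 -0.2067 width 0.0142 mid [ 0.5648 -0.2171] slope deg 4.14
c2 [343, 155, 24, 65, 1038]
  y rng -0.1409 -0.0871 width 0.0157 mid [ 0.5464 -0.1128] slope deg 13.29
c2 [348, 277, 16, 37, 524]
  y rng -0.2454 -0.2059 width 0.0156 mid [ 0.5669 -0.225 ] slope deg 10.42
```

Both views put the case top at about 0.110 m. Its yaw is about 10.3°, with the seam centre at (0.558, -0.1745). The left notch is at (0.548, -0.120) and the right notch at (0.568, -0.229). Next I'll look at the rack.

```bash
python3 - <<'E'
from h import *
to([.55,.215,.25],81.6)
E
```

```text
tcp [ 0.5169 -0.122   0.2389] [-1.7994e+02  1.5000e-01  9.9280e+01] F [ 0.1  0.2 -0.4] t 2.25 op 85.4
slide mm [327.2  87.  -12.1] rot [-0.03  0.16 17.68]
```

Call:
play_rows(delta_rot=[[0,0,3],[0,0,6],[0,0,9],[0,0,12],[0,0,15],[0,0,17.7],[0,0,17.7],[0,0,17.7]], slide=[[45,12,-12],[90,24,-12],[135,36,-12],[180,48,-12],[225,60,-12],[270,72,-12],[310,82,-12],[327,87,-12]], grip=[85,85,85,85,85,85,85,85])

```text
time_s: 3.05
tcp_pos: [0.5514, 0.2186, 0.2506]
orientation: [179.9, 0.1, 81.8]
wrist_force: [0.4, 0.2, 0.4]
opening: 0.99
```

Call:
play_rows(delta_rot=[[0,0,0],[0,0,0]], slide=[[0,0,0],[0,0,0]], grip=[85,85])

```text
time_s: 3.25
tcp_pos: [0.5522, 0.2187, 0.2511]
orientation: [179.8, 0.1, 81.8]
wrist_force: [0.5, 0.0, 0.0]
opening: 0.994
```

```bash
python3 - <<'E'
from h import *
snap("w1"); to([.55,.215,.25],81.6)
E
```

```text
tcp [0.552  0.2179 0.2511] [1.7985e+02 7.0000e-02 8.1740e+01] F [-0.7  0.9 -0.2] t 3.3 op 84.9
slide mm [-3.2 -1.5  1.1] rot [0.15 0.07 0.14]
```

Call:
play_rows(delta_rot=[[0,0,0],[0,0,0],[0,0,0],[0,0,0]], slide=[[40,0,-20],[60,0,-20],[60,0,-20],[60,0,-20]], grip=[85,85,85,85])

```text
time_s: 3.7
tcp_pos: [0.5608, 0.276, 0.2711]
orientation: [179.8, 0.1, 81.7]
wrist_force: [-1.3, 0.9, 0.4]
opening: 0.996
```

```bash
python3 - <<'E'
from h import *
snap("w2"); to([.55,.23,.25],81.6)
p1=load("w1")[1];p2=load("w2")[1]
cv2.imwrite("pics/w12.png",np.hstack([cv2.resize(p1[60:360,200:440],None,fx=1.6,fy=1.6),cv2.resize(p2[60:360,200:440],None,fx=1.6,fy=1.6)]))
E
```

```text
tcp [0.5607 0.2757 0.2712] [1.7985e+02 1.0000e-01 8.1640e+01] F [-0.5 -0.8  0.2] t 3.75 op 85.0
slide mm [-46.8  -4.   21.2] rot [0.15 0.1  0.04]
```

View pics/w12.png

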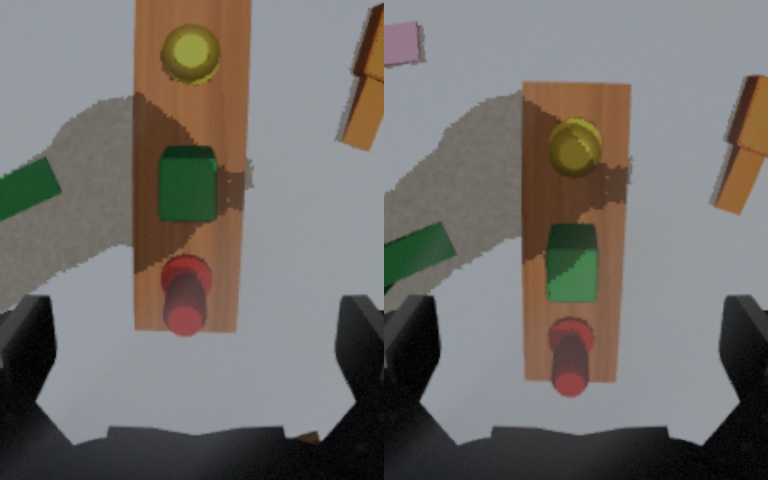

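Both views show the wedge's top face, at (188,190) on the left and (572,274) on the right. It is square to the rack, with clear gaps to the yellow and red handles.

```bash
python3 - <<'E'
from h import *
I1,_=load("w1");I2,_=load("w2")
q=lambda x,y:((x+.5)/1.6+200-.5,(y+.5)/1.6+60-.5)
a=[(159,159),(216,159),(217,220),(161,221)];b=[(547,247),(596,247),(597,301),(547,300)]
X=np.array([tri([ray(I1,q(*u),True),ray(I2,q(v[0]-384,v[1]),True)])[0] for u,v in zip(a,b)])
print(X.round(4),X.mean(0).round(4))
for I,c in [(I1,a),(I2,[(x-384,y) for x,y in b])]:
    P=onz(I,[q(*u) for u in c],.132,True);print(P.mean(0).round(4),[np.linalg.norm(P[i]-P[i-1]).round(4) for i in range(4)],
     [np.degrees(np.arctan2(*(d[[1,0]]))).round(1) for d in (P[1]-P[0],P[2]-P[3],P[0]-P[3],P[1]-P[2])])
# rack edges
P=onz(I2,[q(523-384,82),q(630-384,84),q(525-384,380),q(616-384,381)],.07,True)
print(P.round(4),np.degrees(np.arctan2(*(P[0]-P[2])[[1,0]])),np.degrees(np.arctan2(*(P[1]-P[3])[[1,0]])))
E
```

```text
[[0.5369 0.25   0.121 ]
 [0.5676 0.2455 0.1213]
 [0.5634 0.2133 0.1308]
 [0.5318 0.2153 0.1233]] [0.5499 0.2311 0.1241]
[0.5506 0.2324 0.132 ] [np.float64(0.0343), np.float64(0.0304), np.float64(0.0337), np.float64(0.0307)] [np.float64(-8.4), np.float64(-7.3), np.float64(82.6), np.float64(83.2)]
[0.5503 0.2339 0.132 ] [np.float64(0.0348), np.float64(0.0294), np.float64(0.0355), np.float64(0.0311)] [np.float64(-8.5), np.float64(-9.7), np.float64(80.4), np.float64(83.2)]
[[0.5338 0.3537 0.07  ]
 [0.6064 0.3415 0.07  ]
 [0.4937 0.1227 0.07  ]
 [0.5675 0.1109 0.07  ]] 80.14707733665617 80.43689029518254
```

```bash
python3 - <<'E'
from h import *
for tag,bx in [("w1",((305,333),(162,195))),("w2",((305,330),(218,244)))]:
    z=np.load(f"{tag}.npz");I=load(tag)[0];P=[]
    for u in range(*bx[0],2):
        for v in range(*bx[1],2):
            c,d=ray(I,(u,v),True); K,R,t=I; dc=R@d[0]; P.append(c+d[0]*z["d"][v,u]/dc[2])
    print(np.median(P,0),np.percentile(np.array(P)[:,2],[5,95]))
to([.5503,.233,.15],81.0)
E
```

```text
[0.55116703 0.23307421 0.13247611] [0.1315066  0.13351498]
[0.55045192 0.23546407 0.13247112] [0.13131326 0.13356681]
tcp [0.5607 0.2757 0.2712] [1.7985e+02 1.0000e-01 8.1640e+01] F [-0.5 -0.8  0.2] t 3.75 op 85.0
slide mm [-43.6  -4.4 121.2] rot [0.15 0.1  0.64]
```

Call:
play_rows(delta_rot=[[0,0,0.5],[0.1,0.1,0.5],[0.1,0.1,0.5],[0.1,0.1,0.5],[0.1,0.1,0.5],[0.1,0.1,0.5]], slide=[[-30,-3,20],[-43.5,-4.5,50],[-43.5,-4.5,90],[-43.5,-4.5,115],[-43.5,-4.5,121],[-43.5,-4.5,121]], grip=[85,85,85,85,85,85])

```text
time_s: 4.35
tcp_pos: [0.5498, 0.2319, 0.15]
orientation: [-180.0, 0.1, 81.1]
wrist_force: [-0.0, 1.1, -0.5]
opening: 0.993
```

```bash
python3 - <<'E'
from h import *
to([.5505,.233,.090],81.0)
snap("w3")
E
```

```text
tcp [0.5498 0.2319 0.15  ] [-1.7998e+02  5.0000e-02  8.1070e+01] F [-0.   1.1 -0.5] t 4.35 op 84.8
slide mm [ 1.3  0.6 60. ] rot [-0.02  0.05  0.07]
```

View pics/w3.png

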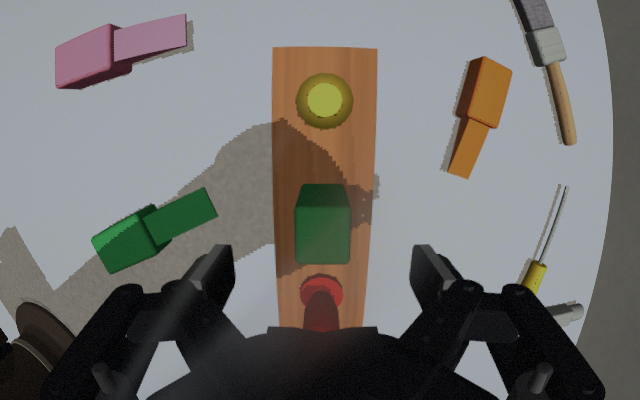

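The wedge at (323,232) sits centred between the fingers. I'll descend and grip.

Call:
play_rows(delta_rot=[[0,0,0],[0,0,0],[0,0,0],[0,0,0]], slide=[[1,0.5,20],[1,0.5,45],[1,0.5,60],[1,0.5,60]], grip=[85,85,85,85], force=60)

```text
time_s: 4.8
tcp_pos: [0.5511, 0.2331, 0.091]
orientation: [180.0, 0.0, 81.1]
wrist_force: [0.4, 0.4, 0.1]
opening: 0.995
```

Call:
play_rows(delta_rot=[[0,0,0],[0,0,0],[0,0,0],[0,0,0],[0,0,0],[0,0,0],[0,0,0],[0,0,0]], slide=[[0,0,0],[0,0,0],[0,0,0],[0,0,0],[0,0,0],[0,0,0],[0,0,0],[0,0,0]], grip=[60,40,20,20,20,20,20,20], force=60)

```text
time_s: 5.6
tcp_pos: [0.5517, 0.2335, 0.0923]
orientation: [179.9, -0.1, 81.1]
wrist_force: [-0.4, 0.1, 6.4]
opening: 0.368
```

```bash
python3 - <<'E'
from h import *
to([.5505,.233,.090],81.0)
E
```

```text
tcp [0.5517 0.2335 0.0923] [ 1.7985e+02 -6.0000e-02  8.1090e+01] F [-0.4  0.1  6.4] t 5.6 op 31.5
slide mm [-0.7 -1.1  2.3] rot [ 0.15 -0.06  0.09]
```

Call:
play_rows(delta_rot=[[0,0,0],[0,0,0],[0,0,0],[0,0,0],[0,0,0]], slide=[[0,0,-20],[0,0,-50],[0,0,-90],[0,0,-118],[0,0,-118]], grip=[20,20,20,20,20])

```text
time_s: 6.1
tcp_pos: [0.553, 0.2341, 0.2149]
orientation: [179.5, -0.3, 81.1]
wrist_force: [-0.1, 0.0, -0.7]
opening: 0.366
```

```bash
python3 - <<'E'
from h import *
to([.5678,-.2286,.21],100.3); to([.5678,-.2286,.21],100.3)
p,d=r.camera("scene"); cv2.imwrite("pics/s1.png",cv2.resize(p[40:240,250:500],None,fx=3,fy=3,interpolation=cv2.INTER_CUBIC))
snap("w4")
E
```

```text
tcp [0.553  0.2341 0.2149] [179.51  -0.27  81.09] F [-0.1  0.  -0.7] t 6.1 op 31.3
slide mm [-454.8   86.3    3.5] rot [  0.53  -0.18 -19.21]
tcp [0.553  0.2341 0.2149] [179.51  -0.27  81.09] F [-0.1  0.  -0.7] t 6.1 op 31.3
slide mm [-454.8   86.3    3.5] rot [  0.53  -0.18 -19.21]
```

View pics/s1.png

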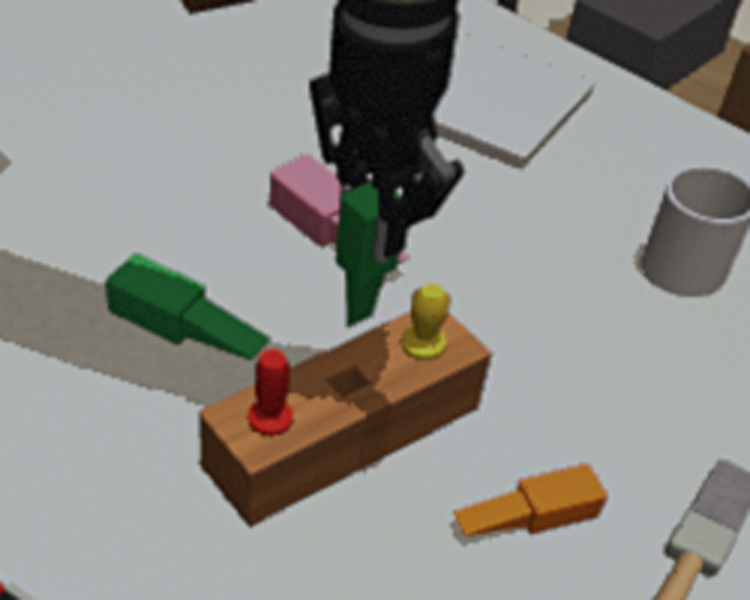

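View pics/w4.png

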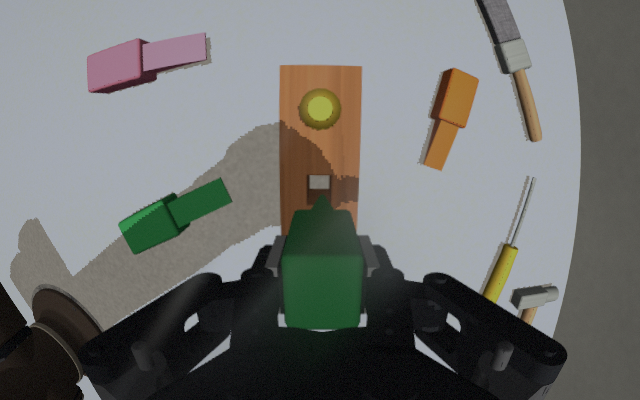

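The scene view shows the wedge out of its well and upright, with the blade tip at about (358,320). The red and yellow tools are still in the rack. I'll carry it high to the left notch.

```bash
python3 - <<'E'
from h import *
to([.5482,-.1204,.25],100.3)
E
```

```text
tcp [0.5516 0.2335 0.2104] [ 1.7981e+02 -8.0000e-02  8.1090e+01] F [-0.3 -0.3 -1.5] t 6.2 op 31.2
slide mm [-350.1   51.6  -39.9] rot [  0.2   -0.05 -19.21]
```

Call:
play_rows(delta_rot=[[0,0,0],[0,0,-2],[0.1,0,-5],[0.2,0,-8],[0.2,0,-11],[0.2,0,-14],[0.2,0,-17],[0.2,0,-19.2]], slide=[[0,0,-40],[-20,3,-40],[-60,9,-40],[-105,16,-40],[-150,22,-40],[-195,29,-40],[-240,36,-40],[-285,42,-40]], grip=[20,20,20,20,20,20,20,20])

```text
time_s: 7.0
tcp_pos: [0.5477, -0.0563, 0.2479]
orientation: [-179.8, -0.1, 100.4]
wrist_force: [1.2, 0.8, -0.6]
opening: 0.371
```

```bash
python3 - <<'E'
from h import *
to([.5482,-.1204,.21],100.3)
E
```

```text
tcp [ 0.5477 -0.0563  0.2479] [-1.7983e+02 -1.0000e-01  1.0041e+02] F [ 1.2  0.8 -0.6] t 7.0 op 31.7
slide mm [-63.2 -11.   37.9] rot [-0.17 -0.1   0.11]
```

Call:
play_rows(delta_rot=[[0,0,0],[-0.2,-0.1,0.1],[-0.2,-0.1,0.1],[-0.2,-0.1,0.1],[-0.2,-0.1,0.1]], slide=[[-30,-5,0],[-60,-10.5,15],[-63,-11,38],[-63,-11,38],[-63,-11,38]], grip=[20,20,20,20,20])

```text
time_s: 7.5
tcp_pos: [0.5472, -0.1199, 0.2085]
orientation: [-179.8, -0.1, 100.3]
wrist_force: [0.3, 0.9, -0.8]
opening: 0.364
```

```bash
python3 - <<'E'
from h import *
to([.5482,-.1204,.19],100.3)
p,d=r.camera("scene"); cv2.imwrite("pics/s2.png",cv2.resize(p[150:360,140:390],None,fx=2.8,fy=2.8,interpolation=cv2.INTER_CUBIC))
p,d=r.camera("top"); cv2.imwrite("pics/t2.png",cv2.resize(p[130:250,340:480],None,fx=5,fy=5,interpolation=cv2.INTER_CUBIC))
snap("n1")
E
```

```text
tcp [ 0.5472 -0.1199  0.2085] [-1.7984e+02 -9.0000e-02  1.0030e+02] F [ 0.3  0.9 -0.8] t 7.5 op 31.1
slide mm [-0.7  0.9 18.5] rot [-0.16 -0.09  0.  ]
```

View pics/s2.png

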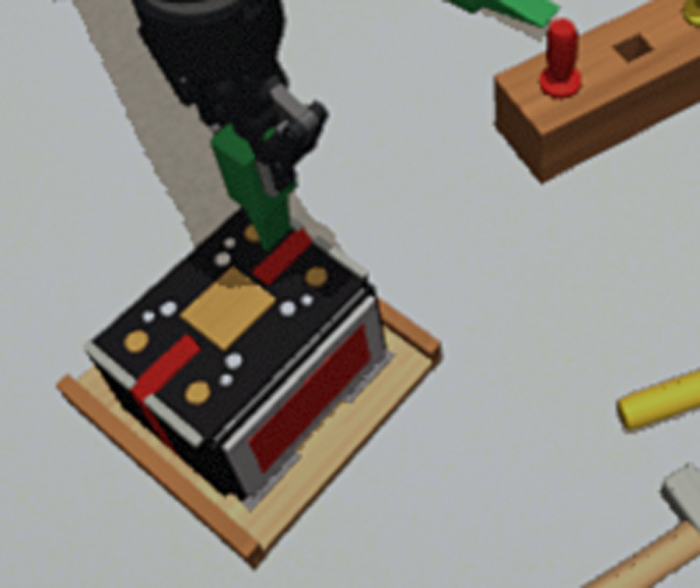

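View pics/n1.png

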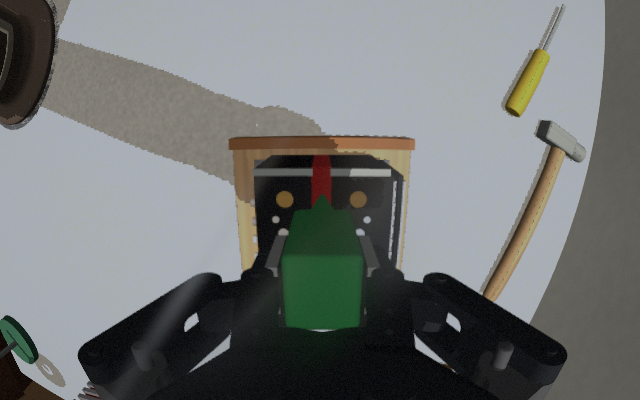

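The wrist view shows the blade tip at column 321, lined up with the red notch at column 322. I'll check the tip height against the scene view.

```bash
python3 - <<'E'
from h import *
I=info("scene")
y=np.array([-.179,.984])*.012
for dz in (.131,):
    for s in (-1,1):
        q=proj(I,[.5472+s*y[0],-.1199+s*y[1],dz])[0]; print(((q-[140,150])*2.8).round(0))
to([.5482,-.1204,.165],100.3)
E
```

```text
[263. 250.]
[288. 226.]
tcp [ 0.5486 -0.1195  0.2107] [1.7992e+02 2.0000e-02 1.0037e+02] F [-0.2 -0.6 -0.6] t 7.65 op 31.6
slide mm [-0.8 -0.6 45.7] rot [0.08 0.02 0.07]
```

View pics/t2.png

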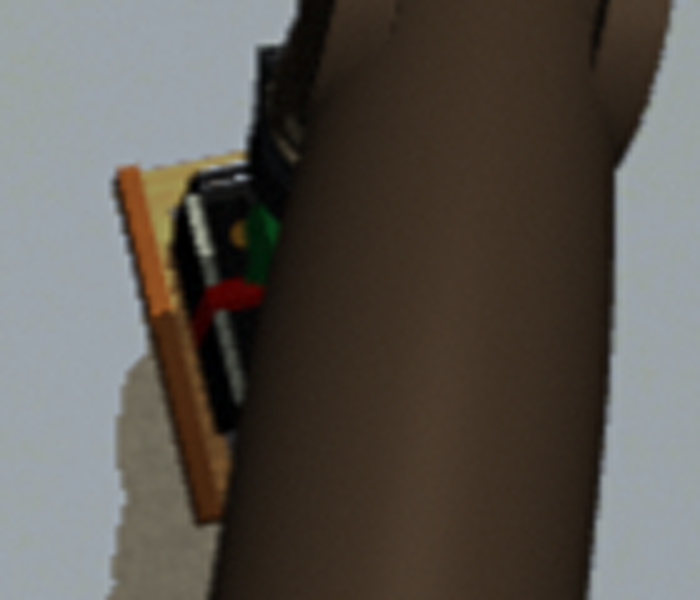

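Call:
play_rows(delta_rot=[[0,0,0],[0,0,0],[0,0,0],[0,0,0],[0,0,0],[0,0,0],[0,0,0],[0,0,0]], slide=[[-0.5,-0.5,15],[-0.5,-0.5,28],[-0.5,-0.5,34],[-0.5,-0.5,38],[-0.5,-0.5,42],[-0.5,-0.5,46],[-0.5,-0.5,49],[-0.5,-0.5,50]], grip=[20,20,20,20,20,20,20,20], force=80)

```text
time_s: 8.45
tcp_pos: [0.5486, -0.12, 0.1609]
orientation: [179.9, 0.0, 100.4]
wrist_force: [0.9, 1.0, 3.7]
opening: 0.363
```

Call:
play_rows(delta_rot=[[0,0,0],[0,0,0]], slide=[[0,0,0],[0,0,0]], grip=[20,20])

```text
time_s: 8.65
tcp_pos: [0.5486, -0.12, 0.1607]
orientation: [179.9, 0.0, 100.4]
wrist_force: [0.3, 0.8, 1.9]
opening: 0.365
```

```bash
python3 - <<'E'
from h import *
to([.5482,-.1204,.16],100.3)
p,d=r.camera("scene"); cv2.imwrite("pics/s3.png",cv2.resize(p[150:360,140:390],None,fx=2.8,fy=2.8,interpolation=cv2.INTER_CUBIC))
snap("n2")
E
```

```text
tcp [ 0.5486 -0.12    0.1607] [1.7988e+02 3.0000e-02 1.0039e+02] F [0.3 0.8 1.9] t 8.65 op 31.2
slide mm [-0.3 -0.5  0.7] rot [0.12 0.03 0.09]
```

View pics/s3.png

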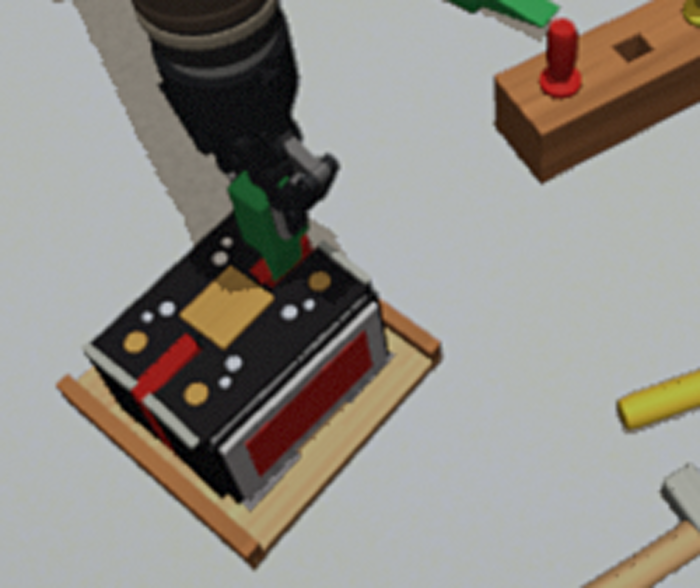

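View pics/n2.png

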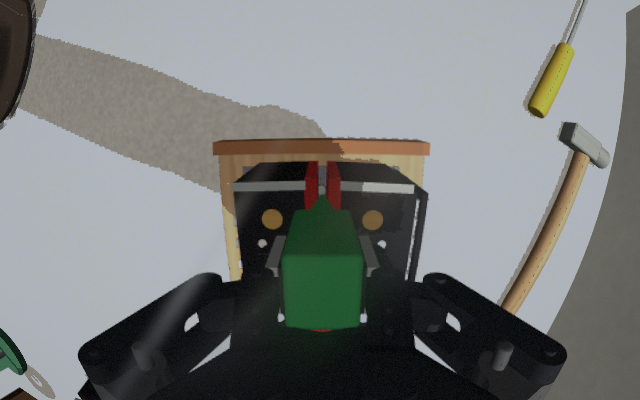

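The left end is now open by about 6.5 mm: gap at columns 317–327 of the wrist view, about 1.53 px/mm. That agrees with the 7 mm target. Next I'll lift out and go to the right notch.

Call:
play_rows(delta_rot=[[0,0,0],[0,0,0],[0,0,0],[0,0,0],[0,0,0],[0.1,0,0.1],[0.1,0,0.1],[0.1,0,0.1]], slide=[[0,0,-15],[0,0,-35],[0,0,-50],[-40,-0.5,-50],[-80,-0.5,-50],[-110,-0.5,-50],[-110,-0.5,-50],[-110,-0.5,-50]], grip=[20,20,20,20,20,20,20,20])

```text
time_s: 9.55
tcp_pos: [0.5673, -0.2287, 0.2096]
orientation: [-179.9, -0.1, 100.2]
wrist_force: [-0.4, 0.2, -2.3]
opening: 0.362
```

```bash
python3 - <<'E'
from h import *
snap("n3")
to([.5678,-.2286,.1402],100.3)
p,d=r.camera("scene"); cv2.imwrite("pics/s4.png",cv2.resize(p[150:360,140:390],None,fx=2.8,fy=2.8,interpolation=cv2.INTER_CUBIC))
E
```

```text
tcp [ 0.5673 -0.228   0.21  ] [-1.7993e+02 -5.0000e-02  1.0027e+02] F [-0.5  0.9 -0.6] t 9.6 op 31.2
slide mm [-0.8  0.5 69.8] rot [-0.07 -0.05 -0.03]
```

View pics/s4.png

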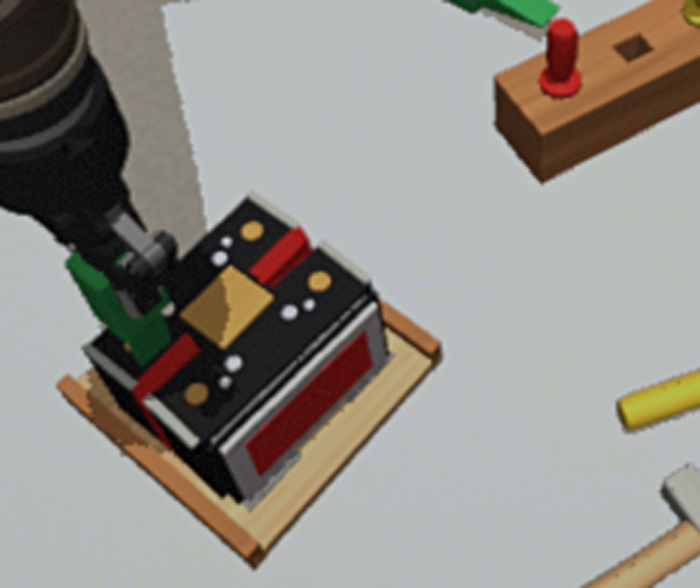

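View pics/n3.png

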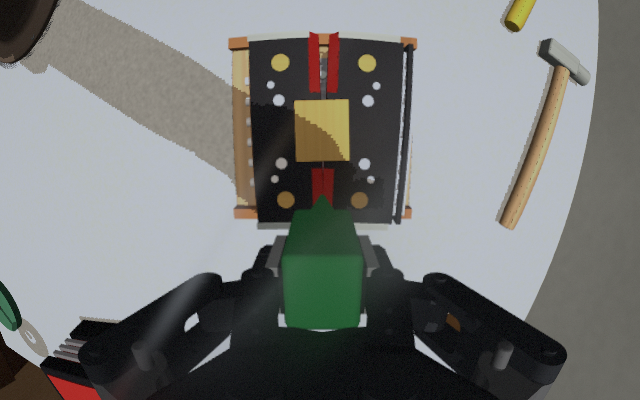

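```bash
cat >> h.py <<'E'
def notch(tag,side,C=np.array([.558,-.1745]),a=np.radians(10.3),rng=(45,72)):
    I,p=load(tag);hsv=cv2.cvtColor(p,cv2.COLOR_BGR2HSV)
    m=(cv2.inRange(hsv,(0,130,35),(8,255,255))|cv2.inRange(hsv,(170,130,35),(180,255,255)))>0
    ey=np.array([-np.sin(a),np.cos(a)]);ex=np.array([np.cos(a),np.sin(a)])
    out=[]
    for yy in range(*rng):
        b=C+ey*side*yy/1000
        xs=np.arange(-.025,.0251,.0002)
        q=proj(I,[[*(b+ex*x),.11] for x in xs],True)
        v=cv2.remap(m.astype(np.float32),q[:,0].astype(np.float32)[None],q[:,1].astype(np.float32)[None],cv2.INTER_LINEAR)[0]>.5
        if v.any(): k=np.where(v)[0]; out.append((yy,xs[k[0]]*1e3,xs[k[-1]]*1e3))
    out=np.array(out); w=out[:,2]-out[:,1]
    print(tag,side,"n",len(out),"outer width med %.1f -> opening %.1f; mid %.1f; at y' %.0f"%(np.median(w),np.median(w)-16,np.median(out[:,1:].mean(1)),np.median(out[:,0])), "fit@55 %.1f"%(np.polyval(np.polyfit(out[:,0],w,1),55)-16))
E
python3 - <<'E'
from h import *
notch("c1",1);notch("c2",1);notch("c2",-1,rng=(35,60));notch("n3",1)
E
```

```text
c1 1 n 27 outer width med 17.8 -> opening 1.8; mid 0.3; at y' 58 fit@55 1.4
c2 1 n 27 outer width med 15.6 -> opening -0.4; mid -0.4; at y' 58 fit@55 -0.3
c2 -1 n 25 outer width med 15.4 -> opening -0.6; mid -0.3; at y' 47 fit@55 -0.7
n3 1 n 27 outer width med 23.6 -> opening 7.6; mid 0.5; at y' 58 fit@55 7.4
```

The left end reads 7.4 mm, and the right end is still shut. Now I'll press the right end to about 13.5 mm, which keeps it under 10 mm ahead.

Call:
play_rows(delta_rot=[[0,0,0],[0,0,0],[0,0,0],[0,0,0],[0,0,0],[0,0,0],[0,0,0],[0,0,0]], slide=[[-0.5,0.5,15],[-0.5,0.5,27],[-0.5,0.5,34],[-0.5,0.5,38],[-0.5,0.5,42],[-0.5,0.5,46],[-0.5,0.5,50],[-0.5,0.5,54]], grip=[20,20,20,20,20,20,20,20])

```text
time_s: 10.45
tcp_pos: [0.5682, -0.228, 0.1564]
orientation: [180.0, -0.0, 100.3]
wrist_force: [0.1, 0.6, 4.0]
opening: 0.363
```

```bash
python3 - <<'E'
from h import *
to([.5678,-.2286,.1402],100.3)
E
```

```text
tcp [ 0.5682 -0.228   0.1564] [180.    -0.   100.32] F [0.1 0.6 4. ] t 10.45 op 31.0
slide mm [-0.5 -0.5 16.2] rot [ 0.   -0.    0.02]
```

Call:
play_rows(delta_rot=[[0,0,0],[0,0,0],[0,0,0],[0,0,0],[0,0,0],[0,0,0],[0,0,0]], slide=[[0,0,4],[0,0,8],[0,0,12],[0,0,15],[0,0,16],[0,0,16],[0,0,16]], grip=[20,20,20,20,20,20,20])

```text
time_s: 11.15
tcp_pos: [0.568, -0.228, 0.1399]
orientation: [-180.0, -0.0, 100.3]
wrist_force: [0.0, -0.0, -0.2]
opening: 0.366
```

```bash
python3 - <<'E'
from h import *
to([.5678,-.2286,.1402],100.3)
p,d=r.camera("scene"); cv2.imwrite("pics/s5.png",cv2.resize(p[150:360,140:390],None,fx=2.8,fy=2.8,interpolation=cv2.INTER_CUBIC))
snap("n4")
E
```

```text
tcp [ 0.568  -0.228   0.1399] [-1.7996e+02 -2.0000e-02  1.0031e+02] F [ 0.  -0.  -0.2] t 11.15 op 31.3
slide mm [-0.6 -0.3 -0.3] rot [-0.04 -0.02  0.01]
```

View pics/s5.png

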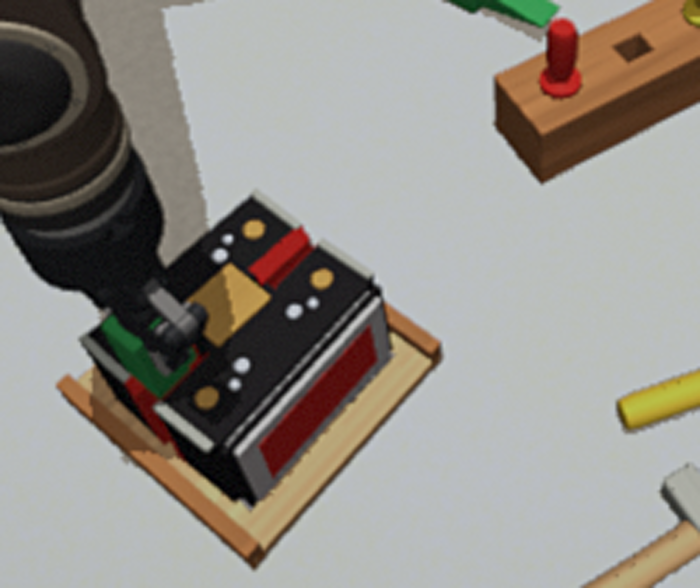

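View pics/n4.png

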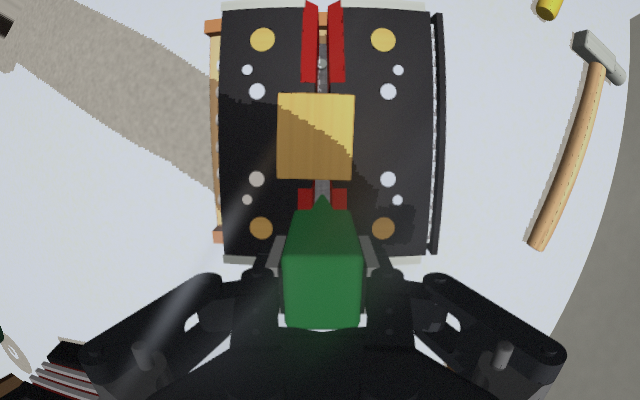

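The right end is visibly open, with red flanks at (305,198) and (339,198) in the wrist view. I'll lift out, go back over the left notch and measure both ends.

Call:
play_rows(delta_rot=[[0,0,0],[0,0,0],[0,0,0],[0,0,0],[0,0,0],[0,0,0],[0,0,0],[0,0,0]], slide=[[0,0,-15],[0,0,-35],[0,0,-60],[0,0,-70],[0,0,-70],[0,0,-70],[0,0,-70],[0,0,-70]], grip=[20,20,20,20,20,20,20,20])

```text
time_s: 12.05
tcp_pos: [0.5676, -0.2278, 0.2086]
orientation: [-179.9, -0.1, 100.3]
wrist_force: [-0.4, 0.1, -1.6]
opening: 0.363
```

```bash
python3 - <<'E'
from h import *
snap("n5"); notch("n5",1); notch("n5",-1,rng=(33,46))
to([.5482,-.1204,.21],100.3)
E
```

```text
n5 1 n 27 outer width med 23.6 -> opening 7.6; mid 0.6; at y' 58 fit@55 7.4
n5 -1 n 13 outer width med 29.2 -> opening 13.2; mid -0.3; at y' 39 fit@55 13.7
tcp [ 0.5676 -0.2278  0.2089] [-1.7987e+02 -7.0000e-02  1.0031e+02] F [-0.  -0.7 -1. ] t 12.1 op 30.9
slide mm [ 1.092e+02  1.000e-01 -1.000e+00] rot [-0.13 -0.07  0.01]
```

View pics/n5.png

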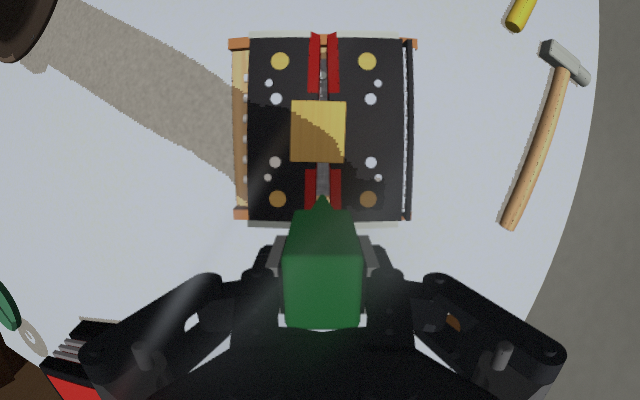

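The left end measures 7.4 mm and the right 13.7 mm, so both held when the wedge came out. Next is the left end's second press.

Call:
play_rows(delta_rot=[[0,0,0],[0,0,0],[-0.1,0,0],[-0.1,0,0],[-0.1,0,0]], slide=[[40,0,0],[80,0,0],[109,0,0],[109,0,0],[109,0,0]], grip=[20,20,20,20,20])

```text
time_s: 12.6
tcp_pos: [0.5481, -0.1202, 0.209]
orientation: [-180.0, -0.0, 100.4]
wrist_force: [0.8, -0.3, -1.1]
opening: 0.362
```

```bash
python3 - <<'E'
from h import *
to([.5482,-.1204,.1395],100.3)
E
```

```text
tcp [ 0.5481 -0.1202  0.209 ] [-1.7997e+02 -5.0000e-02  1.0039e+02] F [ 0.8 -0.3 -1.1] t 12.6 op 30.9
slide mm [-0.3  0.1 69.5] rot [-0.03 -0.05  0.09]
```

Call:
play_rows(delta_rot=[[0,0,0],[0,0,0],[0,0,0],[0,0,0],[0,0,0],[0,0,0],[0,0,0],[0,0,0]], slide=[[0,0,20],[0,0,36],[0,0,44],[0,0,49],[0,0,53],[0,0,57],[0,0,61],[0,0,64]], grip=[20,20,20,20,20,20,20,20])

```text
time_s: 13.4
tcp_pos: [0.5482, -0.1203, 0.1452]
orientation: [180.0, -0.0, 100.4]
wrist_force: [-0.0, -0.3, 4.4]
opening: 0.366
```

```bash
python3 - <<'E'
from h import *
to([.5482,-.1204,.1395],100.3)
E
```

```text
tcp [ 0.5482 -0.1203  0.1452] [ 1.7999e+02 -2.0000e-02  1.0039e+02] F [-0.  -0.3  4.4] t 13.4 op 31.3
slide mm [-0.1 -0.   5.7] rot [ 0.01 -0.02  0.09]
```

Call:
play_rows(delta_rot=[[0,0,0],[0,0,0],[0,0,0],[0,0,0],[0,0,0]], slide=[[0,0,3],[0,0,5.5],[0,0,5.5],[0,0,5.5],[0,0,5.5]], grip=[20,20,20,20,20])

```text
time_s: 13.9
tcp_pos: [0.5482, -0.1202, 0.1394]
orientation: [-180.0, -0.0, 100.4]
wrist_force: [0.6, -0.3, 0.1]
opening: 0.366
```

```bash
python3 - <<'E'
from h import *
to([.5482,-.1204,.1395],100.3)
snap("n6"); notch("n6",1,rng=(68,78))
E
```

```text
tcp [ 0.5482 -0.1202  0.1394] [-1.7999e+02 -4.0000e-02  1.0039e+02] F [ 0.6 -0.3  0.1] t 13.9 op 31.2
slide mm [-0.2  0.  -0.1] rot [-0.01 -0.04  0.09]
n6 1 n 9 outer width med 29.8 -> opening 13.8; mid -0.3; at y' 73 fit@55 19.8
```

View pics/n6.png

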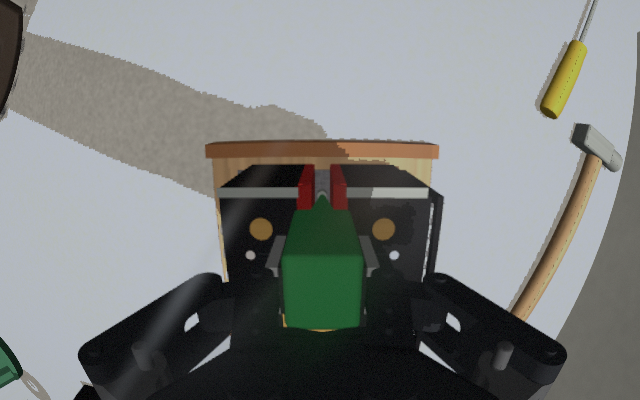

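The left end measures about 13.8 mm, with red flanks at columns 298–346. Now I'll release the wedge gently and back straight up.

Call:
play_rows(delta_rot=[[0,0,0],[0,0,0],[0,0,0],[0,0,0],[0,0,0],[0,0,0],[0,0,0],[0,0,0]], slide=[[0,0,0],[0,0,0],[0,0,0],[0,0,0],[0,0,0],[0,0,0],[0,0,0],[0,0,0]], grip=[34,38,42,48,56,65,75,80], force=20)

```text
time_s: 14.75
tcp_pos: [0.5482, -0.1202, 0.1394]
orientation: [-180.0, -0.0, 100.4]
wrist_force: [0.2, 0.4, -0.6]
opening: 0.939
```

```bash
python3 - <<'E'
from h import *
to([.5482,-.1204,.29],100.3); snap("n7")
E
```

```text
tcp [ 0.5482 -0.1202  0.1394] [-1.7999e+02 -4.0000e-02  1.0039e+02] F [ 0.2  0.4 -0.6] t 14.75 op 80.2
slide mm [-1.000e-01 -0.000e+00 -1.506e+02] rot [-0.01 -0.04  0.09]
```

View pics/n7.png

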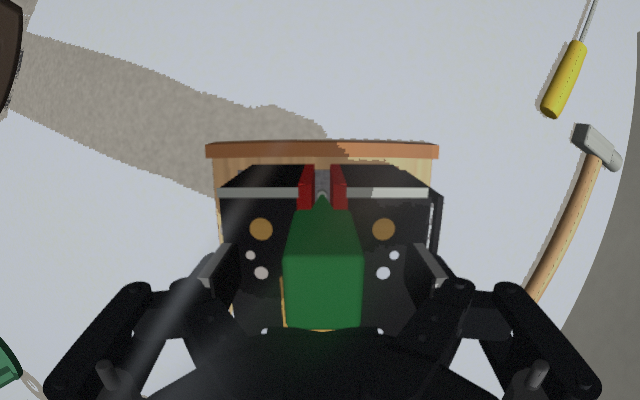

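The wedge stands free at (322,270), clear of both fingers. I'll retreat up.

Call:
play_rows(delta_rot=[[0,0,0],[0,0,0],[0,0,0],[0,0,0],[0,0,0],[0,0,0],[0,0,0],[0,0,0]], slide=[[0,0,-15],[0,0,-40],[0,0,-80],[0,0,-120],[0,0,-150],[40,0,-150],[60,0,-150],[60,0,-150]], grip=[80,80,80,80,80,80,80,80])

```text
time_s: 15.6
tcp_pos: [0.5371, -0.0595, 0.2901]
orientation: [180.0, -0.0, 100.5]
wrist_force: [-0.5, -0.9, 0.5]
opening: 0.936
```

```bash
python3 - <<'E'
from h import *
snap("n8"); 
p,d=r.camera("scene"); cv2.imwrite("pics/s8.png",cv2.resize(p[100:360,140:440],None,fx=2.3,fy=2.3,interpolation=cv2.INTER_CUBIC))
to([.5482,-.1204,.29],100.3)
notch("n8",1,rng=(68,78)); notch("n8",-1,rng=(35,70))
E
```

```text
tcp [ 0.5374 -0.0612  0.2895] [-1.8000e+02 -1.0000e-02  1.0045e+02] F [ 0.3 -0.5 -0.6] t 15.7 op 80.2
slide mm [-60.2  -0.1  -0.5] rot [-0.   -0.01  0.15]
n8 1 n 10 outer width med 27.2 -> opening 11.2; mid -0.3; at y' 72 fit@55 -12.0
n8 -1 n 35 outer width med 28.8 -> opening 12.8; mid -0.4; at y' 52 fit@55 12.8
```

View pics/n8.png

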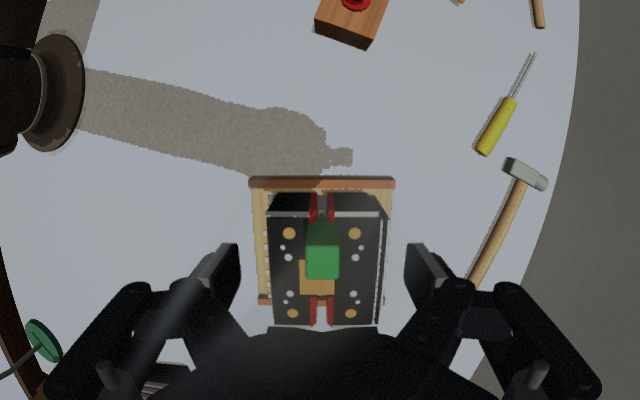

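View pics/s8.png

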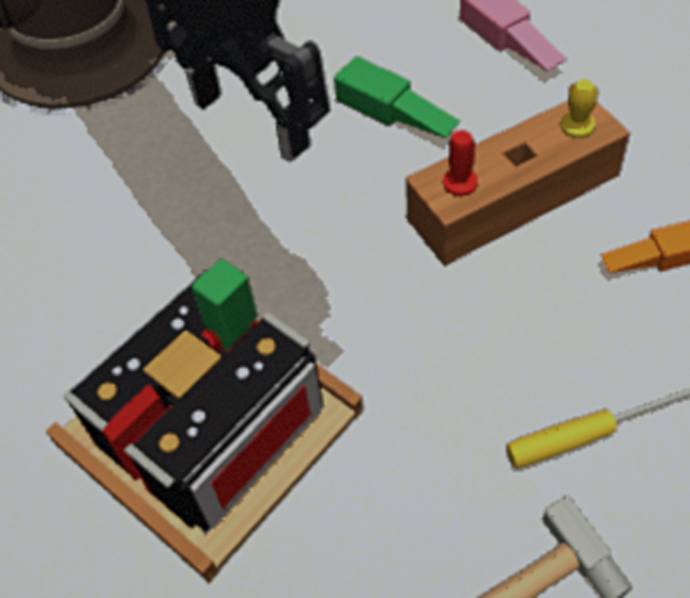

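The wedge stands upright in the left notch, at (322,262) in the wrist view, and the other tools are still racked. The edge measure for the left end is weak here because the wedge covers it. I'll cross-check with the gold discs, which sit at y' = ±55 and were 61 mm apart when shut.

```bash
python3 - <<'E'
from h import *
def dots(tag):
    I,p=load(tag);hsv=cv2.cvtColor(p,cv2.COLOR_BGR2HSV);m=cv2.inRange(hsv,(10,90,50),(28,255,255))
    k,l,s,c=cv2.connectedComponentsWithStats(m);a=np.radians(10.3);R=np.array([[np.cos(a),np.sin(a)],[-np.sin(a),np.cos(a)]])
    D={}
    for i in range(1,k):
        if 40<s[i,4]<700 and .7<s[i,2]/s[i,3]<1.4:
            P=R@(onz(I,c[i],.11,True)[0,:2]-[.558,-.1745])
            if abs(abs(P[1])-.055)<.012 and abs(P[0])<.06: D[(int(np.sign(P[1])),int(np.sign(P[0])))]=P*1e3
    for sd in (1,-1):
        if (sd,1) in D and (sd,-1) in D: print(tag,"left" if sd>0 else "right",D[sd,-1].round(1),D[sd,1].round(1),"sep",np.linalg.norm(D[sd,1]-D[sd,-1]).round(1))
for t in ["c1","c2","n3","n5","n6","n7","n8"]: dots(t)
E
```

```text
c1 left [-29.8  55.3] [30.2 55.1] sep 60.0
c1 right [-30.4 -54.9] [ 29.9 -55. ] sep 60.3
c2 left [-30.1  56. ] [30.2 55.8] sep 60.2
c2 right [-30.3 -54.5] [ 29.7 -54.7] sep 60.1
n3 left [-33.   55.7] [34.2 55.2] sep 67.3
n3 right [-30.5 -54.6] [ 29.4 -55. ] sep 59.9
n5 left [-33.   57.6] [34.4 57.5] sep 67.4
n5 right [-36.9 -52.6] [ 36.8 -52.9] sep 73.7
n6 left [-37.   56.3] [36.8 56.2] sep 73.8
n7 left [-37.   56.3] [36.8 56.1] sep 73.8
n8 left [-36.8  56.1] [36.9 56. ] sep 73.7
n8 right [-37.  -54.2] [ 37.  -54.2] sep 74.0
```

The discs give openings of 13.6 mm at the left end and 13.8 mm at the right, with steps of 0/0, 7.2/0, 7.2/13.6 and 13.6/13.8 (left/right). The gripper touches nothing, so I'm handing in.

```bash
python3 -c "
from workcell import r
print(r.hand_in(), r.get_obs()['time_s'])"
```

```text
the job is handed in; nothing more can be done
the job is handed in; nothing more can be done
```

I opened the case to about 13.6 mm at the left end and 13.8 mm at the right, above the 12 mm asked for. The wedge is let go and standing upright in the left notch. I handed in at about 15.7 s.

- **Presses:** left to about 7 mm, right to about 13.6 mm, then left to about 13.6 mm. One end was never more than about 7 mm ahead of the other.
- **Last checks:** the openings come from the distance between the case's gold discs, which was 60 mm when shut and stayed the same after I let go. The screwdriver and awl are still in the rack, and the gripper is well clear of everything. The vertical force I read while pressing was at most about 4 N.
- **One disagreement:** after I backed away, a rougher measure from the red notch edges gave 11.2 mm on the left, where the wedge and its shadow cover part of the edge, and 12.8 mm on the right. Before release the same measure gave 13.8 mm on the left. I trusted the discs, since they also agree with how deep the blade went in.

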